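# Lock the grinder's burr ring with the two-pin key

### The arm

A 6-joint arm with a two-finger parallel gripper is mounted at the origin on the work surface. World frame = base frame: x ahead of the robot, y to its left, z up, the work surface at z = 0. Lengths are in m, angles in rad, forces in N, time in s.
With the tool pointing down it reaches from about 0.325 to 0.875 m from the base axis. Payload 4.4 kg.
Tool frame: the origin (TCP) lies at the very end of the fingers, on their centre line; the grasp point (between the pads) lies 19 mm behind it; z points along the fingers, x is the direction in which the jaws open and shut, and the axes are right-handed (so a half turn about z gives the same grasp; the last joint's range is limited). The gripper opens to 85 mm and grips with 20 to 120 N. Pads are 22 mm wide; open, the fingers measure 114 mm over their backs; the gripper's body (76 mm by 85 mm) begins 54 mm behind the grasp point. The pads swing forward as they close: fully open they stand 13 mm farther back than shut.
Start: joints at [0.952, 0.207, 1.542, -0, 1.393, -0.15], TCP at [0.26, 0.513, 0.231] pointing down, gripper open.
Joint ranges: [-2.73, 2.73], [-0.86, 2.22], [0.23, 2.46], [-1.11, 4.25], [0.08, 2.63], [-2.82, 2.82]. Speed limits (rad/s): [2.79, 2.79, 3.14, 3.14, 3.14, 3.14].

### API

Orientations are given as a unit quaternion [w, x, y, z].
In Python, from workcell import status, snapshot, camera_params, job, nets gives the robot as it stands.
- The arm moves only by the shell command python3 -m crank 'ROWS' [OPENING]. ROWS is JSON, one flat list of numbers, 4 for each row, row after row: the shift along the tool's x, y, z in mm, then the turn about the tool's z in degrees. A call has 1 to 8 rows; each row shifts and turns the pose as measured when the row begins, along the tool's axes as they then stand; what a row does not reach is not made up. A row lasts 1/10 s, in which the tool goes at most 50 mm and 8.59 degrees, less where a joint would pass 70% of its speed; a pose out of reach is approached as far as the arm can. A call with a gripper value outside its range is refused whole. OPENING is the finger opening in mm, from 0 to 85.4, set as the call begins (- or left out, the last holds). The fingers move at their own pace and stop on an object; the grip force is fixed at half the most. Time passes only in rows, so rows that do not move let the fingers close. It gives the time, the measured TCP pose, the force and the opening at its end, in the units of the state.
- status.read_state(): the state, without advancing time (a new reading comes with each control period).
- snapshot(name): name is "side" or "top" or "wrist"; returns the picture (400x640x3 uint8, blue, green, red); there is no depth.
- camera_params(name): a dict with "camera_matrix" (3x3 intrinsics, pixels), "origin" and "attitude" of the camera in the world; the wrist camera has in their place "tool_from_camera" (4x4, takes a point from camera to tool coordinates, whose origin is the TCP and whose axes are the tool frame's). Camera axes: x right, y down, z forward; pixel columns grow to the right and rows downward; lengths in m; the calibration is good to about 2 mm. A picture is of the moment at which its call begins: read the wrist's pose just before it. camera_params takes no time and is no camera call.
- job.finish_job(): hands the job in, once; it reports no verdict.
Trained networks look in the newest picture that a camera, given by its name, has taken for a name from the list of things; names that differ only in an ending like _2 or _b are one class to them, and where a whole thing is asked for, a point or a joint stands for the part that bears it (a point fixed in the world has none). Each returns a list of dicts, best first, with "conf" (0 to 1); they miss things now and then, are a little off and sometimes report something else, mostly with a low value. They report only what shows in the picture. A call takes as long as a camera call. They do not tell look-alikes from the thing itself.
- nets.find_in(target, camera): "point" ([x, y, z] in m, in world coordinates, good to about 4 mm: the middle of the surface that is visible of it).
The state is a dict: "clock": time; "q": joint angles; "joint_velocities": joint speeds; "joint_torque": joint torques, N m; "tool_pos": TCP position; "tool_rot": TCP orientation; "ft_force": force on the tool from outside, world axes, zero at the start; "torque": the same for the moment, N m; "gripper_width": finger opening in m.
Only numpy, scipy, OpenCV 4.12 (cv2) and the standard library are available. Lean on these libraries where they do the work, as an engineer would, in place of code of your own. Each camera call takes 0.05 s, during which the arm holds its last target. There are 200 camera calls.

### The job

The upper burr is back in the coffee grinder and its brass retaining ring sits loose. Take the orange two-pin key from the top tray, feel both pins down into the ring's two holes, then turn the ring clockwise with the key until its red tab is home and nip it up against the stop post (about 0.8 N m), never pressing hard on it or forcing it. Lift the key out, lay it gently back in the top tray, flat as you found it, and leave everything else undisturbed.

Things in the scene. Friction and masses are not known exactly. Their poses are not given: they have to be found in the camera images.
- key_grip (a point): Two-pin key, steel and hard orange plastic, about 0.13 kg: centre of its grip block, 31 mm above the pin tips. Axes: z up, y along the line of the two pins, the handle points to -x. The block is 44 mm (x) by 14 mm (y, grasp across this), 16 to 46 mm above the pin tips. A handle 14 mm wide runs back to x = -132 mm; its foot reaches down level with the pin tips, so the key lies level.
- key_pin_a (a point): Tip of the key's pin on the +y side, 30 mm from the middle; axes as the key's. Steel pin, 6 mm diameter, chamfered, standing 8 mm down from the underside of a steel head bar 16 mm (x) by 76 mm (y) by 8 mm thick, which lies under the grip block.
- key_pin_b (a point): Tip of the same kind of pin on the key's -y side, 30 mm from the middle; axes as the key's. The key fits the ring either way round.
- ring_seat (a point): Point on the grinder's own axis, level with the top face of the brass retaining ring (axes as the grinder's). Ring: flat, 80 mm outside, 40 mm bore, 10 mm thick, two 7 mm through holes 60 mm apart across its middle. Until nipped up it sits loose: its middle may stand off this axis by up to 2.5 mm along x and y, held by about 12 N of friction. Seated, the key's head bar rests on the ring, pins 8 mm deep.
- ring (a joint): Angle q of the ring in rad, growing clockwise from above; starts between 0.1 and 0.5. The line of the two holes lies along the grinder's y axis turned anticlockwise by 0.75 - q; the red tab along its x axis, turned alike. At q = 1.2 the tab meets the hard stop post. Friction 0.1 to 0.25 N m; it stays where left. Pin play 0.02 rad. Nip up to about 0.8 N m; over 1.2 N m forces it.
- grinder: Coffee grinder, hopper off, standing firm: aluminium body 190 mm (its x) by 150 mm, top at 165 mm. On top, round its vertical axis, a dark collar (106 mm outside) with the ring in it, ring face at 182 mm, 3 mm above the collar. Two steel stop posts on the collar, 47 mm from the axis, rise 6 mm above the ring's face. Origin: centre of the underside, on the axis, z up.
- trays: Three blue plastic trays nested in one another, standing firm: 270 mm (its x) by 200 mm outside, walls 4 mm, rim lip 8 mm wide. The top tray's floor is 32 mm above the counter, its rim 73 mm. The key lies on that floor with its head towards +x. Origin: centre of the underside, z up.
- brush: Silicone pastry brush with a hard wooden handle, 185 mm long along its x, 30 mm wide, 18 mm high, lying in the top tray along the +y wall. Origin on the tray floor near its middle. Leave it alone.
- fork: Steel fork, 185 mm long, lying flat on the counter between grinder and trays; origin at about its middle. Leave it alone.
- spoon_rest: White ceramic spoon rest, a round dish of 120 mm with a 60 mm stub handle, 22 mm high; origin under the dish. Leave it alone.
- hopper: The grinder's clear bean hopper with a black lid, 144 mm wide, 147 mm high, standing on the counter beyond; origin under its centre. Leave it alone.
- mug: Blue mug, 82 mm wide, 92 mm high; origin under its centre. Leave it alone.
- bean_jar: Closed brown jar of coffee beans with a steel cap, 90 mm wide, 135 mm high; origin under its centre. Leave it alone.
There are look-alikes about, which are no part of the job. Of the things shaped like the part that bears key_grip, the orange one is meant.

How it is judged:
On the way, in this order (a step that is already met when the one before it is completed fails the run):
1. both pins are down in the ring's holes while the ring still stands where it was (z of each of key_pin_a, key_pin_b in the frame of ring_seat below -0.005 m and horizontal distance between key_grip and ring_seat below 0.006 m and value of joint ring below 0.6 rad), for 0.2 s.
2. the ring is fully home and nipped up against its stop, with both pins of the key in its holes (z of each of key_pin_a, key_pin_b in the frame of ring_seat below -0.003 m and horizontal distance between key_grip and ring_seat below 0.006 m and value of joint ring above 1.16 rad and contact force between key and grinder above 18 N), for 0.2 s.
At the end, for the whole second after the job is handed in: The ring is fully home against its stop (joint above 1.16 of 1.2 rad), and the key lies released, flat (within 0.06 rad) and at rest on the floor of the top tray, its grip inside the tray's walls (90 mm either side, 125 mm either end of the centre) (value of joint ring above 1.16 rad and x of key_grip in the frame of trays between -0.125 and 0.125 m and y of key_grip in the frame of trays between -0.09 and 0.09 m and z of key_grip in the frame of trays below 0.067 m and angle between key_grip's own z axis and vertical below 0.06 rad and linear speed of key below 0.02 m/s); the robot touches nothing.
It fails at once if the key is forced: it bears on the grinder or its ring with more than 50 N in all (contact force between key and grinder above 50 N).
It fails at once if the key is pressed on the ring or grinder with more than 30 N before both pins are in (contact force between key and grinder above 30 N and z of any of key_pin_a, key_pin_b in the frame of ring_seat above -0.003 m).
It fails at once if the fingers push on the grinder or its ring (contact force between the fingers and grinder above 3 N).
It fails at once if the key is banged or dropped into the tray (contact force between key and trays above 60 N).
It fails at once if a bystander is moved more than 20 mm (distance of any of brush, fork, spoon_rest, hopper, mug, bean_jar from where it was at the start of the episode above 0.02 m).
It also fails if it takes over 72 s, if anything falls off the work surface, if the arm or the gripper's body presses on something with over 40 N, if the wrist force passes 120 N, or if a joint passes its speed limit or range.

## Working session

There is one attempt and no reset: what is moved stays moved. The work goes in short steps, Python scripts to look and compute and a shell command to move; the robot and the scene stay as the last step left them, time stands still between calls to the robot, and variables do not carry over. Pictures are saved under pics/ and viewed, about 8 in all and at most 12, crops included, and the job is handed in when it is done.

```bash
ls; mkdir -p pics
python3 - <<'E'
from workcell import status, snapshot, camera_params, nets
import cv2,numpy as np
s=status.read_state(); print({k:np.round(v,3).tolist() for k,v in s.items()})
for n in("top","side","wrist"):
    im=snapshot(n); cv2.imwrite(f"pics/{n}0.png",im)
    p=camera_params(n); print(n,{k:np.round(v,4).tolist() for k,v in p.items()})
for t in("key_grip","key_pin_a","ring_seat","ring","grinder","trays","brush"):
    for c in("top","side"):
        print(t,c,[(np.round(d["point"],3).tolist(),round(d["conf"],2)) for d in nets.find_in(t,c)][:4])
print(status.read_state()["clock"])
E
```

```text
pics
{'clock': 0.0, 'q': [0.952, 0.207, 1.543, 0.0, 1.393, -0.15], 'joint_velocities': [-0.0, 0.0, -0.0, 0.001, 0.001, -0.0], 'joint_torque': [-0.0, -38.303, -29.16, -0.0, 0.011, 0.0], 'tool_pos': [0.259, 0.512, 0.23], 'tool_rot': [0.0, 0.852, 0.524, -0.001], 'ft_force': [0.257, -0.087, 1.286], 'torque': [0.016, -0.019, 0.009], 'gripper_width': 0.085}
top {'camera_matrix': [[481.3566, 0.0, 319.6908], [0.0, 481.3566, 194.6005], [0.0, 0.0, 1.0]], 'origin': [0.3573, -0.0842, 1.7428], 'attitude': [-0.0361, 0.707, -0.7054, 0.0347]}
side {'camera_matrix': [[400.326, 0.0, 324.9447], [0.0, 400.326, 200.3613], [0.0, 0.0, 1.0]], 'origin': [-0.1816, -0.1102, 1.1274], 'attitude': [0.222, -0.6697, 0.6763, -0.2117]}
wrist {'camera_matrix': [[285.8079, 0.0, 321.0702], [0.0, 285.8079, 200.0603], [0.0, 0.0, 1.0]], 'tool_from_camera': [[1.0, 0.0015, 0.0005, -0.0001], [-0.0016, 0.9506, 0.3103, -0.0789], [-0.0, -0.3103, 0.9506, -0.1438], [0.0, 0.0, 0.0, 1.0]]}
key_grip top [([0.566, -0.234, 0.073], 0.85), ([0.56, -0.489, 0.035], 0.84), ([0.31, -0.469, 0.04], 0.79), ([0.269, -0.306, 0.033], 0.65)]
key_gr
[... 187 characters left out ...]
, -0.474, 0.039], 0.63), ([0.565, -0.234, 0.07], 0.57)]
key_pin_a side [([0.265, -0.308, 0.041], 0.93), ([0.553, -0.488, 0.035], 0.89), ([0.304, -0.471, 0.037], 0.58), ([0.553, -0.232, 0.074], 0.53)]
ring_seat top [([0.496, 0.191, 0.164], 0.69)]
ring_seat side [([0.558, -0.139, 0.048], 0.71), ([0.449, 0.189, 0.162], 0.62)]
ring top [([0.498, 0.21, 0.182], 0.7), ([0.483, -0.013, 0.005], 0.66)]
ring side [([0.49, 0.202, 0.183], 0.89)]
grinder top [([0.498, 0.191, 0.162], 0.6)]
grinder side [([0.451, 0.189, 0.169], 0.64)]
trays top [([0.53, -0.221, 0.034], 0.61)]
trays side [([0.519, -0.218, 0.036], 0.6)]
brush top [([0.566, -0.141, 0.044], 0.75)]
brush side [([0.554, -0.138, 0.045], 0.7)]
0.85
```

View pics/top0.png

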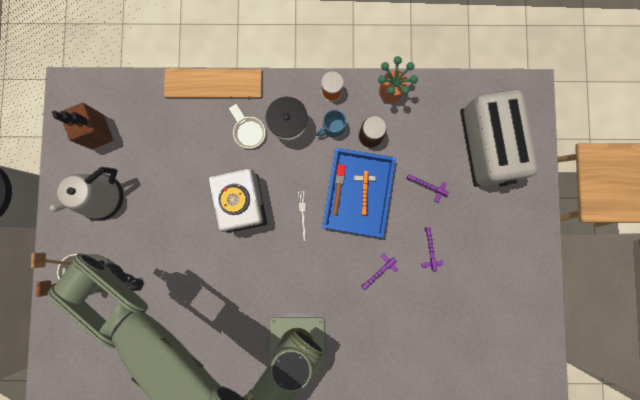

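The picture shows the orange key in the tray, with its grip near (365,185) and its head up, which is +x. The brush is at (340,190) and the grinder ring at (234,199). The purple keys are the look-alikes.

```bash
cat > h.py <<'E'
import numpy as np,cv2,json
from scipy.spatial.transform import Rotation as R
from workcell import status,snapshot,camera_params,nets
def rot(q): return R.from_quat(q,scalar_first=True).as_matrix()
def cam(n,s=None):
    p=camera_params(n);K=np.array(p["camera_matrix"])
    if n=="wrist":
        T=np.eye(4);T[:3,:3]=rot(s["tool_rot"]);T[:3,3]=s["tool_pos"];T=T@np.array(p["tool_from_camera"]);return K,T[:3,:3],T[:3,3]
    return K,rot(p["attitude"]),np.array(p["origin"])
def back(uv,z,C):
    K,Rm,o=C;uv=np.atleast_2d(uv).astype(float)
    d=(np.c_[uv,np.ones(len(uv))]@np.linalg.inv(K).T)@Rm.T
    return o+d*((z-o[2])/d[:,2])[:,None]
def proj(P,C):
    K,Rm,o=C;c=(np.atleast_2d(P)-o)@Rm@K.T;return c[:,:2]/c[:,2:]
def mask(im,lo,hi):
    return cv2.inRange(cv2.cvtColor(im,cv2.COLOR_BGR2HSV),lo,hi)
def togo(xy,z,yaw,s=None):
    """shift in tool axes (mm) and turn (deg, + = clockwise) to bring TCP to xy,z with tool x at yaw"""
    s=s or status.read_state();M=rot(s["tool_rot"]);d=np.r_[xy,z]-s["tool_pos"]
    y0=np.arctan2(M[1,0],M[0,0]);t=-(yaw-y0);t=(t+np.pi)%(2*np.pi)-np.pi
    return np.round(M.T@d*1000,1),round(np.degrees(t),2)
E
python3 - <<'E'
from h import *
im=cv2.imread("pics/top0.png");C=cam("top")
print(proj([0.566,-0.234,0.073],C))
m=mask(im,(8,150,120),(20,255,255))
ys,xs=np.nonzero(m[160:225,352:380]);P=back(np.c_[xs+352,ys+160],.06,C)[:,:2]
c=P.mean(0);w,v=np.linalg.eigh(np.cov(P.T));a=v[:,1]*np.sign(v[0,1]);t=(P-c)@a
print("key",len(P),c,np.degrees(np.arctan2(a[1],a[0])),t.min(),t.max(),c+a*t.max())
# tray
m=mask(im,(105,120,60),(125,255,255));n,l,st,_=cv2.connectedComponentsWithStats(m);i=1+st[1:,4].argmax()
pts=np.argwhere(l==i)[:,::-1].astype(np.float32);r=cv2.minAreaRect(back(pts,.073,C)[:,:2].astype(np.float32));print("tray",r)
cr=im[160:240,200:275];cv2.imwrite("pics/crop.png",cv2.resize(cr,None,fx=7,fy=7,interpolation=cv2.INTER_CUBIC))
E
```

```text
[[363.59469673 182.98848315]]
key 154 [ 0.53412538 -0.23890449] -2.756934219499306 -0.07622160751627084 0.07631126689505315 [ 0.61034832 -0.24257499]
tray ((0.5340664386749268, -0.2175288051366806), (0.2151712328195572, 0.2857615351676941), 80.63607788085938)
```

View pics/crop.png

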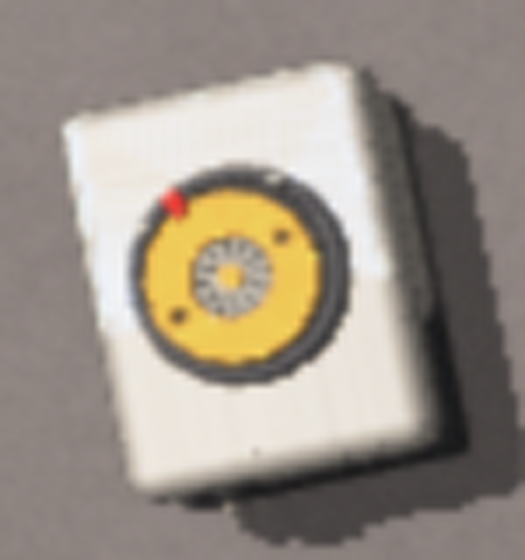

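The crop shows ring holes at (282,237) and (178,316), and the red tab at (174,202). I'll stop over the grinder for one close look on the way to the key.

```bash
python3 -m crank '[-21,44,0,0,-21,44,0,0,-21,44,0,0,-21,44,0,0,-21,44,0,0,-21,44,0,0,-21,44,0,0,-21,44,0,0]' 60
python3 - <<'E'
from h import *
s=status.read_state();im=snapshot("wrist");cv2.imwrite("pics/w1.png",im)
json.dump({k:np.array(s[k]).tolist() for k in("tool_pos","tool_rot")},open("w1.json","w"));print(s["tool_pos"],s["clock"],s["joint_velocities"])
E
```

```text
clock: 1.65
tool_pos: [0.5029, 0.2023, 0.2323]
tool_rot: [-0.001, 0.848, 0.53, 0.003]
ft_force: [1.0, 0.9, -0.5]
gripper_width: 0.06
[0.50292789 0.20229492 0.2322524 ] 1.65 [-0.86906812  0.25443917 -0.29215045  0.01100436  0.02202788 -0.86420278]
```

View pics/w1.png

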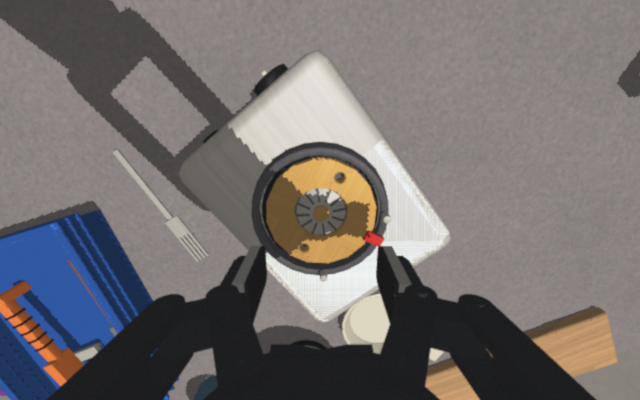

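The ring fills (262–380, 145–275), with its holes near (340,178) and (305,247), the tab at (374,239), and posts at (387,219) and (323,277). The arm was still moving, so I'll repeat the shot standing still and let code find the circles.

```bash
cat > ring.py <<'E'
from h import *
s=status.read_state();im=snapshot("wrist");cv2.imwrite("pics/w2.png",im)
print(s["tool_pos"],s["clock"],np.abs(s["joint_velocities"]).max())
C=cam("wrist",s)
# rectify to a top view at ring face height: 0.25 mm / px, 120 mm square around guess
z=.182;n=480;g=np.array([.498,.2])
X,Y=np.meshgrid(np.arange(n),np.arange(n))
W=np.c_[g[0]+(n/2-Y.ravel())*.00025,g[1]+(n/2-X.ravel())*.00025,np.full(n*n,z)]
uv=proj(W,C).astype(np.float32).reshape(n,n,2)
r=cv2.remap(im,uv[...,0],uv[...,1],cv2.INTER_CUBIC);cv2.imwrite("pics/rect.png",r)
w=lambda p:np.array([g[0]+(n/2-p[1])*.00025,g[1]+(n/2-p[0])*.00025])
hsv=cv2.cvtColor(r,cv2.COLOR_BGR2HSV)
b=cv2.inRange(hsv,(10,90,50),(30,255,255));b=cv2.morphologyEx(b,cv2.MORPH_OPEN,np.ones((5,5)))
c=max(cv2.findContours(b,cv2.RETR_EXTERNAL,cv2.CHAIN_APPROX_NONE)[0],key=cv2.contourArea)
e=cv2.fitEllipse(cv2.convexHull(c));print("ring ellipse",w(e[0]),np.array(e[1])*.25)
red=cv2.inRange(hsv,(0,180,90),(6,255,255));ys,xs=np.nonzero(red);print("tab",w((xs.mean(),ys.mean())))
E
python3 ring.py
```

```text
[0.50802606 0.19573509 0.23244117] 1.7 0.15973953721625847
ring ellipse [0.49833769 0.20466709] [80.85552979 82.33692932]
tab [0.53293461 0.23115199]
```

View pics/rect.png

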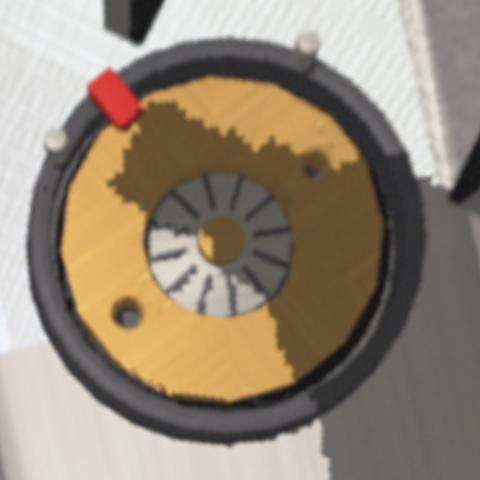

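The rectified view (0.25 mm/px) shows holes at (127,313) and (316,165), which are 60 mm apart. The ring middle is therefore at (.4983,.2046), the hole line at yaw 128°, and the tab still well short of its post, at about q≈0.28. Now to the key.

Run:
```python
from h import *
print(togo((.58,-.24),.17,np.radians(87.2)))
```

```text
(array([-360.2,  262. ,   61.4]), np.float64(-23.66))
```

```bash
python3 -m crank '[-40,29,0,0,-40,29,0,0,-40,29,0,0,-40,29,4,0,-40,29,6,0,-40,29,6,0,-40,29,6,0,-40,29,6,0]'
python3 - <<'E'
from h import *
print(togo((.58,-.24),.17,np.radians(87.2)))
E
```

```text
clock: 2.55
tool_pos: [0.5735, -0.186, 0.2046]
tool_rot: [0.0, 0.847, 0.531, 0.007]
ft_force: [0.6, 0.6, 0.6]
gripper_width: 0.0602
(array([-46.2,  29.1,  34.3]), np.float64(-23.0))
```

```bash
python3 -m crank '[-25,12,15,-8,-18,9,13,-8,-3,0,3,-7,0,0,0,0]'
cat > key.py <<'E'
from h import *
import sys
s=status.read_state();im=snapshot("wrist");cv2.imwrite(sys.argv[1],im)
print(s["tool_pos"],s["clock"],np.abs(s["joint_velocities"]).max());C=cam("wrist",s)
m=mask(im,(5,150,90),(20,255,255));n,l,st,_=cv2.connectedComponentsWithStats(m);i=1+st[1:,4].argmax();print(st[i])
ys,xs=np.nonzero(l==i);P=back(np.c_[xs,ys],.070,C)[:,:2]
r=cv2.minAreaRect(P.astype(np.float32));print(r)
c=P.mean(0);w,v=np.linalg.eigh(np.cov(P.T));a=v[:,1]*np.sign(v[0,1]);t=(P-c)@a
print("pca",c,np.degrees(np.arctan2(a[1],a[0])),"end",c+a*t.max())
E
python3 key.py pics/k1.png
```

```text
clock: 2.95
tool_pos: [0.5768, -0.2443, 0.171]
tool_rot: [0.002, 0.722, 0.692, 0.007]
ft_force: [0.6, 0.6, 0.7]
gripper_width: 0.06
[ 0.57678624 -0.24433218  0.17099209] 2.95 0.032984844778650574
[321 163  15  71 593]
((0.578614354133606, -0.23766931891441345), (0.012615267187356949, 0.06638317555189133), 87.66468811035156)
pca [ 0.56486362 -0.23780339] -6.556951226126902 end [ 0.61169752 -0.2431866 ]
```

View pics/k1.png

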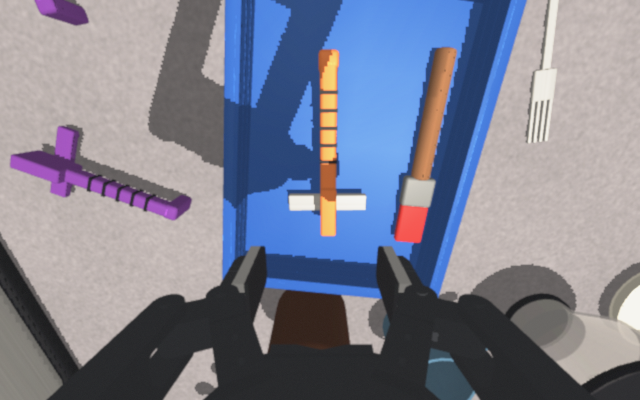

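The key is well seen: handle end at (329,50), head bar from (288,201) to (366,202), and block end at (328,236). It is nearly square with the tool.

Run:
```python
from h import *
s=status.read_state();C=cam("wrist",s);f=np.degrees
M=rot(s["tool_rot"]);print("toolx yaw",f(np.arctan2(M[1,0],M[0,0])))
im=cv2.imread("pics/k1.png");hsv=cv2.cvtColor(im,cv2.COLOR_BGR2HSV)
# bar: bright low-sat near
b=((hsv[...,1]<60)&(hsv[...,2]>130)).astype(np.uint8);sub=np.zeros_like(b);sub[180:222,275:380]=b[180:222,275:380]
ys,xs=np.nonzero(sub);print("bar px",xs.min(),xs.max(),ys.min(),ys.max())
P=back(np.c_[xs,ys],.048,C)[:,:2];w,v=np.linalg.eigh(np.cov(P.T));a=v[:,1]*np.sign(v[1,1]);t=(P-P.mean(0))@a
mid=P.mean(0)+a*(t.max()+t.min())/2;print("bar mid",mid,"len",np.ptp(t),"yaw",f(np.arctan2(a[1],a[0])))
o=((hsv[...,0]<22)&(hsv[...,1]>130)&(hsv[...,2]>60)).astype(np.uint8);o[:,:310]=0;o[:,350:]=0;o[:40]=0;o[245:]=0
rows=[(np.nonzero(o[r])[0].mean(),r,len(np.nonzero(o[r])[0])) for r in (215,220,225,230,234)];print(rows)
top=back(np.array([r[:2] for r in rows]),.078,C)[:,:2];print(top)
r=np.nonzero(o.any(1))[0];print("rows",r.min(),r.max(), "end",back([[328,r.max()+.5]],.078,C),"hend",back([[329,r.min()]],.060,C))
```

```text
toolx yaw 87.49195260595992
bar px 288 365 194 210
bar mid [ 0.58873398 -0.23842166] len 0.07610800857443392 yaw 88.13000520267593
[(np.float64(328.0), 215, 15), (np.float64(327.5), 220, 14), (np.float64(327.5), 225, 14), (np.float64(327.5), 230, 14), (np.float64(328.0), 234, 13)]
[[ 0.59059714 -0.23808333]
 [ 0.59537697 -0.23869471]
 [ 0.60023545 -0.23886462]
 [ 0.60515386 -0.23903662]
 [ 0.60915298 -0.23872178]]
rows 50 234 end [[ 0.6096531  -0.23873898  0.078     ]] hend [[ 0.45661327 -0.23215331  0.06      ]]
```

Run:
```python
from h import *
print(togo((.588,-.2385),.054,np.radians(87.9)));print(rot(status.read_state()["tool_rot"])[:,2])
```

```text
(array([  5.3,   9.5, 117.3]), np.float64(-0.41))
[ 0.01261004  0.00613543 -0.99990167]
```

```bash
python3 -m crank '[3,5,20,0,2,4,25,0,0,0,25,0,0,0,22,0,0,0,12,0,0,0,0,0]'
python3 - <<'E'
from h import *
print(togo((.588,-.2385),.054,np.radians(87.9)));print(rot(status.read_state()["tool_rot"])[:,2])
E
```

```text
clock: 3.6
tool_pos: [0.5926, -0.2337, 0.0698]
tool_rot: [0.006, 0.725, 0.688, 0.009]
ft_force: [-0.0, 0.6, -0.3]
gripper_width: 0.06
(array([-5.1, -4.7, 15.6]), np.float64(-0.88))
[ 0.02114917  0.00308433 -0.99977157]
```

```bash
python3 -m crank '[-3,-3,4,-1,-2,-2,4,0,0,0,3,0,0,0,2,0,0,0,2,0,0,0,0,0]'
python3 - <<'E'
from h import *
print(togo((.588,-.2385),.054,np.radians(87.9)));print(rot(status.read_state()["tool_rot"])[:,2])
E
```

```text
clock: 4.2
tool_pos: [0.5905, -0.2401, 0.0589]
tool_rot: [0.01, 0.719, 0.695, 0.01]
ft_force: [-0.0, 0.2, 0.4]
gripper_width: 0.0597
(array([ 1.5, -2.7,  4.9]), np.float64(0.12))
[ 0.02871569 -0.00125956 -0.99958683]
```

```bash
python3 -m crank '[1.5,-2.5,6,0,0,0,1,0]'
python3 - <<'E'
from h import *
s=status.read_state();print(togo((.588,-.2385),.054,np.radians(87.9)));print(rot(s["tool_rot"])[:,2],s["q"],s["joint_velocities"])
E
```

```text
clock: 4.4
tool_pos: [0.5884, -0.2387, 0.0519]
tool_rot: [0.011, 0.719, 0.695, 0.01]
ft_force: [1.0, -0.1, -0.1]
gripper_width: 0.0598
(array([ 0.1, -0.4, -2.1]), np.float64(0.11))
[ 0.02956374 -0.00177448 -0.99956132] [-0.52819666  0.50425914  1.54443835  0.01526785  1.06651002 -2.07142231] [-0.00034861  0.00484974 -0.02189227  0.00049428 -0.02365105  0.00099352]
```

```bash
python3 -m crank '[0,0,-1,0,0,0,0,0,0,0,0,0,0,0,0,0,0,0,0,0,0,0,0,0]' 0
python3 - <<'E'
from h import *
s=status.read_state();print(togo((.588,-.2385),.054,np.radians(87.9)));print(rot(s["tool_rot"])[:,2],s["ft_force"],s["torque"])
E
```

```text
clock: 5.0
tool_pos: [0.5883, -0.2384, 0.0527]
tool_rot: [0.011, 0.719, 0.695, 0.01]
ft_force: [0.2, -0.4, -0.0]
gripper_width: 0.013
(array([-0.1, -0.3, -1.3]), np.float64(0.11))
[ 0.02927234 -0.00151808 -0.99957032] [ 0.24465718 -0.36469008 -0.03365153] [0.0110987  0.02730364 0.00619986]
```

```bash
python3 -m crank '[0,0,-8,0,0,0,-20,0,0,0,-30,0,0,0,-35,0,0,0,-35,0,0,0,-35,0,0,0,-25,0,0,0,0,0]'
python3 - <<'E'
from h import *
s=status.read_state();print(togo((.4983,.2046),.245,np.radians(128.1)));print(rot(s["tool_rot"])[:,2],s["ft_force"],s["torque"])
E
```

```text
clock: 5.8
tool_pos: [0.5809, -0.2373, 0.2477]
tool_rot: [0.008, 0.719, 0.695, 0.009]
ft_force: [1.1, -0.2, -0.1]
gripper_width: 0.0128
(array([438.8, -97.9,   1.1]), np.float64(-40.08))
[ 2.48849964e-02  9.79904381e-04 -9.99689840e-01] [ 1.10203199 -0.2345682  -0.13560779] [-0.03938022 -0.08397203  0.00921719]
```

```bash
python3 - <<'E'
from h import *
# key pose at grasp in the tool frame (grasp reading)
M=rot(np.array([.011,.719,.695,.010]));vt=M.T@[0,0,1];vt[0]=0;vt/=np.linalg.norm(vt)
json.dump(vt.tolist(),open("vt.json","w"));print(vt)
E
python3 -m crank '[25,-5,0,0,44,-10,0,0,44,-10,0,0,44,-10,0,0,44,-10,0,0,44,-10,0,0,44,-10,0,0,44,-10,0,0]'
python3 - <<'E'
from h import *
s=status.read_state();print(togo((.4983,.2046),.245,np.radians(128.1)));print(rot(s["tool_rot"])@json.load(open("vt.json")))
E
```

```text
[ 0.          0.02971186 -0.99955851]
clock: 6.6
tool_pos: [0.5119, 0.1038, 0.235]
tool_rot: [0.004, 0.724, 0.69, 0.005]
ft_force: [1.3, -0.5, -1.4]
gripper_width: 0.0129
(array([100.1, -18.2, -10.1]), np.float64(-40.81))
[ 0.01606401 -0.00200476  0.99986896]
```

```bash
python3 -m crank '[40,-8,-5,0,30,-6,-5,0,15,-2,-3,-8,2,0,-1,-8,0,0,0,-8,0,0,0,-8,0,0,0,-6,0,0,0,0]'
python3 - <<'E'
from h import *
s=status.read_state();print(togo((.4983,.2046),.245,np.radians(128.1)));print(rot(s["tool_rot"])@json.load(open("vt.json")))
E
```

```text
clock: 7.4
tool_pos: [0.4869, 0.2015, 0.2341]
tool_rot: [-0.004, 0.442, 0.897, -0.003]
ft_force: [-0.2, 0.3, -0.8]
gripper_width: 0.0127
(array([ -4.4,  10.8, -11. ]), np.float64(-0.58))
[0.03354779 0.01980297 0.99924091]
```

```bash
cat > pins.py <<'E'
from h import *
import sys
# pin middle in tool frame from grasp: key middle (bar, block measures) minus TCP
M=rot(np.array([.011,.719,.695,.010])/np.linalg.norm([.011,.719,.695,.010]));pt=M.T@np.array([.0003,-.0001,-.0207]);pt[0]=0
ring=np.array([.4983,.2046]);yaw=128.1
s=status.read_state();T=rot(s["tool_rot"]);p=T@pt+s["tool_pos"];u=T@json.load(open("vt.json"))
y=np.degrees(np.arctan2(T[1,0],T[0,0]))
print("t",s["clock"],"pinmid",np.round(p*1000,1),"err toolxy mm",np.round((T[:2,:2].T@(ring-p[:2]))*1000,1),"yaw",round(y,2),"turn",round(y-yaw,2))
print("key tilt about pinline",np.round(u@T[:,1],4),"along",np.round(u@T[:,0],4),"F",np.round(s["ft_force"],1),"Tq",np.round(s["torque"],2),"w",s["gripper_width"])
E
python3 -m crank '[-2,6,2,-0.5,-2,4,3,0,0,0,2,0,0,0,2,0]'; python3 pins.py
```

```text
clock: 7.8
tool_pos: [0.497, 0.2042, 0.2216]
tool_rot: [-0.006, 0.441, 0.898, -0.004]
ft_force: [0.5, -0.6, -0.8]
gripper_width: 0.013
t 7.8 pinmid [496.5 203.9 200.9] err toolxy mm [-0.6  1.8] yaw 127.72 turn -0.38
key tilt about pinline 0.0297 along -0.0 F [ 0.5 -0.6 -0.8] Tq [-0.01 -0.03  0.01] w 0.013015673624735966
```

```bash
python3 -m crank '[-0.5,1,2,-0.4,0,1,2,0,0,0,2,0,0,0,2,0,0,0,2,0]'; python3 pins.py
python3 - <<'E'
from h import *
s=status.read_state();im=snapshot("wrist");cv2.imwrite("pics/a1.png",im[80:330,160:500]) ;cv2.imwrite("pics/a1b.png",cv2.resize(im[110:310,190:450],None,fx=3,fy=3,interpolation=cv2.INTER_CUBIC))
json.dump({k:np.array(s[k]).tolist() for k in("tool_pos","tool_rot")},open("a1.json","w"))
E
```

```text
clock: 8.3
tool_pos: [0.499, 0.2049, 0.2107]
tool_rot: [-0.006, 0.438, 0.899, -0.004]
ft_force: [-0.5, 0.4, -2.1]
gripper_width: 0.0131
t 8.3 pinmid [498.4 204.7 190. ] err toolxy mm [ 0.  -0.1] yaw 128.09 turn -0.01
key tilt about pinline 0.0297 along 0.0 F [-0.5  0.4 -2.1] Tq [ 0.04 -0.03 -0.01] w 0.013088481130595674
```

View pics/a1b.png

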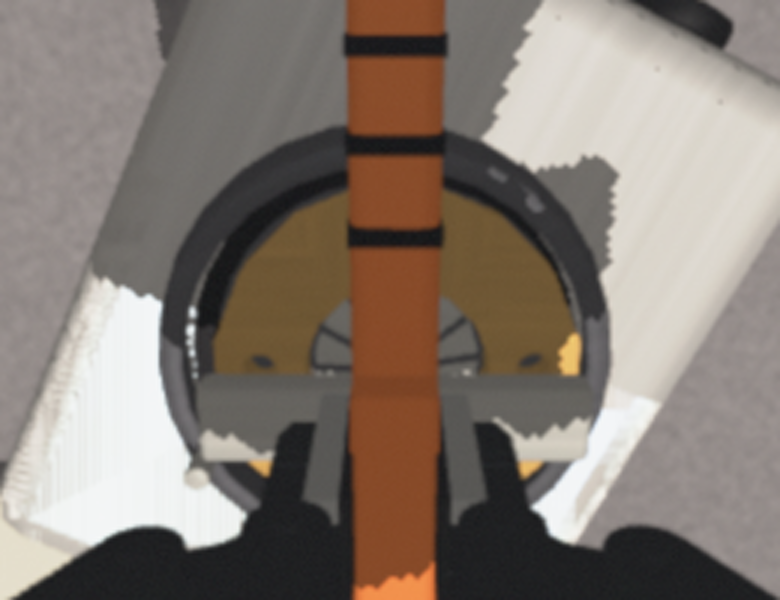

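The view shows the bar spanning (200–590, 378–460) in the crop, with both hole edges just showing behind it at (262,362) and (531,362). It is centred sideways, so I'll check fore and aft numerically.

Run:
```python
from h import *
s=json.load(open("a1.json"));s={k:np.array(v) for k,v in s.items()};C=cam("wrist",s);T=rot(s["tool_rot"])
f=lambda u,v:((u+.5)/3-.5+190,(v+.5)/3-.5+110)
im=cv2.imread("pics/a1b.png");g=cv2.cvtColor(im,cv2.COLOR_BGR2GRAY)
for c in (262,531): print(c,g[335:385:3,c].tolist())
H=back([f(262,353),f(531,353),f(262,361),f(531,361)],.182,C)[:,:2]
print("hole far edge/visible mid, tool xy from TCP (mm)",np.round((H-s["tool_pos"][:2])@T[:2,:2]*1000,1))
# bar back top edge, key frame height 16 mm above pins
B=back([f(200,377),f(590,377)],.190+.016,C)[:,:2]
print("bar back corners",np.round((B-s["tool_pos"][:2])@T[:2,:2]*1000,1))
```

```text
262 [91, 90, 90, 89, 90, 90, 82, 66, 53, 52, 58, 71, 82, 86, 87, 88, 89]
531 [91, 90, 90, 90, 90, 86, 75, 61, 53, 55, 65, 77, 82, 85, 88, 88, 90]
hole far edge/visible mid, tool xy from TCP (mm) [[-29.1  -4.6]
 [ 29.7  -4.6]
 [-29.2  -2.7]
 [ 29.8  -2.7]]
bar back corners [[-37.2  -9.8]
 [ 36.9  -9.7]]
```

Run:
```python
from h import *
s=json.load(open("a1.json"));s={k:np.array(v) for k,v in s.items()};C=cam("wrist",s);T=rot(s["tool_rot"])
f=lambda u,v:((u+.5)/3-.5+190,(v+.5)/3-.5+110)
im=cv2.imread("pics/a1b.png");g=cv2.cvtColor(im,cv2.COLOR_BGR2GRAY)
for c in (215,230,565,580): print(c,[(r,int(g[r,c])) for r in range(366,474,4)])
for z in(.198,.206):
    B=back([f(215,376),f(215,459),f(580,376),f(580,459)],z,C)
    print(z,np.round((B-s["tool_pos"])@T[:,:2]*1000,1).tolist())
print("cam in tool",T.T@(C[2]-s["tool_pos"]))
```

```text
215 [(366, 77), (370, 74), (374, 83), (378, 88), (382, 89), (386, 91), (390, 96), (394, 99), (398, 100), (402, 100), (406, 100), (410, 98), (414, 99), (418, 99), (422, 98), (426, 98), (430, 100), (434, 139), (438, 188), (442, 201), (446, 197), (450, 193), (454, 189), (458, 171), (462, 115), (466, 101), (470, 104)]
230 [(366, 88), (370, 87), (374, 88), (378, 87), (382, 90), (386, 91), (390, 95), (394, 99), (398, 99), (402, 100), (406, 99), (410, 99), (414, 99), (418, 100), (422, 99), (426, 98), (430, 101), (434, 148), (438, 192), (442, 201), (446, 198), (450, 192), (454, 190), (458, 170), (462, 88), (466, 48), (470, 49)]
565 [(366, 196), (370, 191), (374, 148), (378, 95), (382, 90), (386, 90), (390, 96), (394, 100), (398, 100), (402, 99), (406, 99), (410, 100), (414, 97), (418, 99), (422, 101), (426, 122), (430, 176), (434, 201), (438, 203), (442, 207), (446, 206), (450, 201), (454, 198), (458, 183), (462, 128), (466, 102), (470, 140)]
580 [(366, 87), (370, 86), (374, 81), (378, 87), (382, 90), (386, 89), (390, 94), (394, 98), (398, 99), (402, 98), (406, 100), (410, 100), (414, 99), (418, 142), (422, 197), (426, 206), (430, 201), (434, 200), (438, 203), (442, 207), (446, 206), (450, 201), (454, 197), (458, 206), (462, 238), (466, 245), (470, 245)]
0.198 [[-36.2, -6.2], [-37.3, 12.4], [36.8, -6.2], [38.0, 12.5]]
0.206 [[-34.4, -9.9], [-35.4, 7.7], [34.9, -9.9], [36.1, 7.8]]
cam in tool [-0.00029757 -0.07917953 -0.14376425]
```

```bash
python3 -m crank '[0.2,-0.5,2,0,0,0,2,0,0,0,1,0,0,0,1,0]'; python3 pins.py
```

```text
clock: 8.75
tool_pos: [0.498, 0.2047, 0.204]
tool_rot: [-0.006, 0.438, 0.899, -0.004]
ft_force: [0.2, 0.0, -1.1]
gripper_width: 0.0129
t 8.75 pinmid [497.5 204.4 183.3] err toolxy mm [-0.4  0.7] yaw 128.09 turn -0.01
key tilt about pinline 0.0297 along -0.0 F [ 0.2  0.  -1.1] Tq [-0.02 -0.03 -0.04] w 0.01288310816043543
```

```bash
python3 -m crank '[0,0,1,0,0,0,1,0]'; python3 pins.py;  python3 -m crank '[0,0,1,0]'; python3 pins.py
```

```text
clock: 8.95
tool_pos: [0.4981, 0.2047, 0.2019]
tool_rot: [-0.006, 0.438, 0.899, -0.004]
ft_force: [-0.4, 0.0, -1.4]
gripper_width: 0.0127
t 8.95 pinmid [497.5 204.4 181.2] err toolxy mm [-0.3  0.7] yaw 128.09 turn -0.01
key tilt about pinline 0.0297 along -0.0 F [-0.4  0.  -1.4] Tq [ 0.05 -0.02  0.02] w 0.012745300617552805
clock: 9.05
tool_pos: [0.4981, 0.2047, 0.2008]
tool_rot: [-0.006, 0.438, 0.899, -0.004]
ft_force: [0.0, -0.0, -1.1]
gripper_width: 0.013
t 9.05 pinmid [497.5 204.5 180.1] err toolxy mm [-0.4  0.7] yaw 128.09 turn -0.01
key tilt about pinline 0.0297 along -0.0 F [ 0.  -0.  -1.1] Tq [ 0.04 -0.01  0.02] w 0.013017287334141354
```

```bash
for i in 1 2; do :; done; python3 -m crank '[0,0,1,0]'; python3 pins.py;  python3 -m crank '[0,0,1,0]'; python3 pins.py
```

```text
clock: 9.15
tool_pos: [0.4981, 0.2047, 0.1998]
tool_rot: [-0.006, 0.438, 0.899, -0.004]
ft_force: [0.2, -0.4, -1.6]
gripper_width: 0.0131
t 9.15 pinmid [497.5 204.5 179.1] err toolxy mm [-0.4  0.7] yaw 128.09 turn -0.01
key tilt about pinline 0.0297 along -0.0 F [ 0.2 -0.4 -1.6] Tq [ 0.04 -0.03  0.03] w 0.013127175400109924
clock: 9.25
tool_pos: [0.4981, 0.2047, 0.1987]
tool_rot: [-0.006, 0.438, 0.899, -0.004]
ft_force: [0.5, 0.2, -0.6]
gripper_width: 0.0127
t 9.25 pinmid [497.6 204.5 178. ] err toolxy mm [-0.3  0.7] yaw 128.09 turn -0.01
key tilt about pinline 0.0297 along -0.0 F [ 0.5  0.2 -0.6] Tq [ 0.07  0.01 -0.05] w 0.012681908787653198
```

```bash
python3 -m crank '[0,0,1,0,0,0,1,0]'; python3 pins.py;  python3 -m crank '[0,0,1,0]'; python3 pins.py
```

```text
clock: 9.45
tool_pos: [0.4981, 0.2047, 0.1965]
tool_rot: [-0.006, 0.438, 0.899, -0.004]
ft_force: [0.1, -0.0, -1.6]
gripper_width: 0.0128
t 9.45 pinmid [497.5 204.5 175.8] err toolxy mm [-0.4  0.7] yaw 128.09 turn -0.01
key tilt about pinline 0.0297 along -0.0 F [ 0.1 -0.  -1.6] Tq [ 0.01 -0.03 -0.01] w 0.012761942427022784
clock: 9.55
tool_pos: [0.4981, 0.2047, 0.1955]
tool_rot: [-0.006, 0.438, 0.899, -0.004]
ft_force: [-0.0, 0.2, -1.5]
gripper_width: 0.0131
t 9.55 pinmid [497.6 204.5 174.8] err toolxy mm [-0.3  0.7] yaw 128.09 turn -0.01
key tilt about pinline 0.0297 along 0.0 F [-0.   0.2 -1.5] Tq [ 0.07 -0.08  0.01] w 0.013069257939661884
```

```bash
python3 -m crank '[0,0,0,0,0,0,0,0,0,0,0,0,0,0,0,3,0,0,0,3]'; python3 pins.py; python3 -m crank '[0,0,0,4,0,0,0,4]'; python3 pins.py
```

```text
clock: 10.05
tool_pos: [0.4983, 0.2048, 0.1953]
tool_rot: [-0.005, 0.485, 0.874, -0.004]
ft_force: [-0.6, 0.4, -1.4]
gripper_width: 0.013
t 10.05 pinmid [497.7 204.6 174.6] err toolxy mm [-0.3  0.5] yaw 121.97 turn -6.13
key tilt about pinline 0.0297 along -0.0 F [-0.6  0.4 -1.4] Tq [ 0.02 -0.01  0.29] w 0.012984150698270712
clock: 10.25
tool_pos: [0.4982, 0.2048, 0.1953]
tool_rot: [-0.005, 0.546, 0.837, -0.005]
ft_force: [-0.1, -0.1, -1.5]
gripper_width: 0.0128
t 10.25 pinmid [497.7 204.6 174.6] err toolxy mm [-0.3  0.6] yaw 113.75 turn -14.35
key tilt about pinline 0.0297 along -0.0 F [-0.1 -0.1 -1.5] Tq [ 0.02 -0.02  0.23] w 0.012825001610499813
```

The steady 0.25 N m matches the ring's friction, so the pins are in and turning it.

```bash
python3 -m crank '[0,0,0,4,0,0,0,4,0,0,0,4,0,0,0,4]'; python3 pins.py; python3 -m crank '[0,0,0,4,0,0,0,4]'; python3 pins.py
```

```text
clock: 10.65
tool_pos: [0.4982, 0.2048, 0.1953]
tool_rot: [-0.004, 0.661, 0.75, -0.006]
ft_force: [0.2, 0.3, -1.0]
gripper_width: 0.0131
t 10.65 pinmid [497.6 204.7 174.6] err toolxy mm [-0.2  0.7] yaw 97.27 turn -30.83
key tilt about pinline 0.0297 along -0.0 F [ 0.2  0.3 -1. ] Tq [0.14 0.02 0.37] w 0.013105660194450223
clock: 10.85
tool_pos: [0.4982, 0.2047, 0.1953]
tool_rot: [-0.003, 0.713, 0.701, -0.006]
ft_force: [-0.2, -0.2, -1.0]
gripper_width: 0.0134
t 10.85 pinmid [497.6 204.7 174.6] err toolxy mm [-0.1  0.7] yaw 89.02 turn -39.08
key tilt about pinline 0.0297 along 0.0 F [-0.2 -0.2 -1. ] Tq [ 0.09 -0.11  0.27] w 0.01336810088071942
```

```bash
python3 -m crank '[0,0,0,3,0,0,0,3,0,0,0,3]'; python3 pins.py; for i in 1; do python3 -m crank '[0,0,0,1]'|grep -v tool; python3 pins.py; done; python3 -m crank '[0,0,0,1]' >/dev/null; python3 pins.py
```

```text
clock: 11.15
tool_pos: [0.4981, 0.2047, 0.1954]
tool_rot: [-0.002, 0.767, 0.641, -0.006]
ft_force: [-0.3, -0.7, -0.7]
gripper_width: 0.0128
t 11.15 pinmid [497.6 204.7 174.7] err toolxy mm [0.  0.7] yaw 79.77 turn -48.33
key tilt about pinline 0.0297 along -0.0 F [-0.3 -0.7 -0.7] Tq [ 0.05 -0.06  0.24] w 0.0128410472564354
clock: 11.25
ft_force: [-0.4, -0.2, -1.2]
gripper_width: 0.0128
t 11.25 pinmid [497.6 204.7 174.7] err toolxy mm [0.1 0.7] yaw 78.75 turn -49.35
key tilt about pinline 0.0297 along -0.0 F [-0.4 -0.2 -1.2] Tq [ 0.09 -0.05  0.26] w 0.012812165828798341
t 11.35 pinmid [497.6 204.7 174.7] err toolxy mm [0.1 0.8] yaw 77.75 turn -50.35
key tilt about pinline 0.0297 along 0.0 F [ 0.7 -0.7 -1.5] Tq [ 0.05 -0.09  0.25] w 0.012768335747892164
```

```bash
python3 -m crank '[0,0,0,1]'>/dev/null; python3 pins.py|cut -c1-150; python3 -m crank '[0,0,0,1]' >/dev/null; python3 pins.py; python3 -m crank '[0,0,0,0.7]' >/dev/null; python3 pins.py
```

```text
t 11.45 pinmid [497.6 204.7 174.7] err toolxy mm [0.1 0.7] yaw 76.72 turn -51.38
key tilt about pinline 0.0297 along 0.0 F [-0.   0.2 -1.4] Tq [ 0.04 -0.05  0.22] w 0.01298064605451874
t 11.55 pinmid [497.6 204.7 174.7] err toolxy mm [0.1 0.7] yaw 75.67 turn -52.43
key tilt about pinline 0.0297 along 0.0 F [ 0.1 -0.5 -0.9] Tq [ 0.05 -0.07  0.27] w 0.013012535685788001
t 11.65 pinmid [497.6 204.7 174.7] err toolxy mm [0.1 0.7] yaw 74.92 turn -53.18
key tilt about pinline 0.0297 along 0.0 F [ 0.8  0.1 -1.9] Tq [ 0.06 -0.12  0.29] w 0.012918020936122843
```

```bash
for i in 1; do python3 -m crank '[0,0,0,0.7]'>/dev/null; python3 pins.py; done; python3 -m crank '[0,0,0,0.7]' >/dev/null; python3 pins.py; python3 -m crank '[0,0,0,0.7]' >/dev/null; python3 pins.py
```

```text
t 11.75 pinmid [497.6 204.7 174.7] err toolxy mm [0.1 0.7] yaw 74.17 turn -53.93
key tilt about pinline 0.0297 along -0.0 F [-0.2 -0.6 -0.9] Tq [ 0.05 -0.02  0.28] w 0.012704718863654619
t 11.85 pinmid [497.6 204.7 174.7] err toolxy mm [0.1 0.7] yaw 73.44 turn -54.66
key tilt about pinline 0.0297 along -0.0 F [ 0.4  0.1 -1.4] Tq [ 0.03 -0.05  0.48] w 0.013108077577272732
t 11.95 pinmid [497.5 204.7 174.7] err toolxy mm [0.1 0.8] yaw 72.72 turn -55.38
key tilt about pinline 0.0297 along -0.0 F [-0.3  0.3 -1.3] Tq [ 0.05 -0.09  0.61] w 0.012759638824941704
```

```bash
python3 -m crank '[0,0,0,0.6]'>/dev/null; python3 pins.py;  python3 -m crank '[0,0,0,0]' >/dev/null; python3 pins.py
```

```text
t 12.05 pinmid [497.6 204.7 174.7] err toolxy mm [0.1 0.7] yaw 72.13 turn -55.97
key tilt about pinline 0.0297 along -0.0 F [-0.6 -0.4 -1.4] Tq [ 0.09 -0.13  0.75] w 0.013257199990409224
t 12.15 pinmid [497.6 204.7 174.7] err toolxy mm [0.1 0.7] yaw 72.16 turn -55.94
key tilt about pinline 0.0297 along -0.0 F [-0.9 -0.1 -0.9] Tq [ 0.09 -0.1   0.73] w 0.012952839189567956
```

```bash
python3 -m crank '[0,0,0,0.3,0,0,0,0,0,0,0,0,0,0,0,0,0,0,0,0]'>/dev/null; python3 pins.py
```

```text
t 12.65 pinmid [497.6 204.7 174.7] err toolxy mm [0.1 0.7] yaw 71.94 turn -56.16
key tilt about pinline 0.0297 along -0.0 F [-0.4 -1.3 -1. ] Tq [ 0.03 -0.07  0.84] w 0.012876649217876367
```

```bash
python3 -m crank '[0,0,0,-1.5,0,0,0,-1]'>/dev/null; python3 pins.py; python3 -m crank '[0,0,0,-0.5]'>/dev/null; python3 pins.py
```

```text
t 12.85 pinmid [497.5 204.7 174.7] err toolxy mm [0.1 0.8] yaw 74.48 turn -53.62
key tilt about pinline 0.0297 along 0.0 F [-0.1 -0.5 -1.6] Tq [ 0.03 -0.09  0.1 ] w 0.013108542067725043
t 12.95 pinmid [497.6 204.7 174.8] err toolxy mm [0.1 0.7] yaw 74.96 turn -53.14
key tilt about pinline 0.0297 along -0.0 F [ 0.2  0.7 -2.6] Tq [-0.05 -0.06  0.02] w 0.012901677562032027
```

```bash
python3 -m crank '[0,0,-2,0,0,0,-2,0,0,0,-3,0]'>/dev/null; python3 pins.py; python3 -m crank '[0,0,-6,0,0,0,-10,0,0,0,-12,0,0,0,-10,0,0,0,-5,0]'; python3 pins.py
```

```text
t 13.25 pinmid [497.6 204.7 181.8] err toolxy mm [0.1 0.7] yaw 74.84 turn -53.26
key tilt about pinline 0.0297 along -0.0 F [ 0.3 -0.4 -1.2] Tq [-0.02 -0.03  0.06] w 0.012757922271372096
clock: 13.75
tool_pos: [0.4991, 0.205, 0.2504]
tool_rot: [-0.002, 0.794, 0.607, -0.006]
ft_force: [-0.0, 0.3, -1.1]
gripper_width: 0.0127
t 13.75 pinmid [498.6 205.  229.7] err toolxy mm [-0.4 -0.2] yaw 74.8 turn -53.3
key tilt about pinline 0.0297 along 0.0 F [-0.   0.3 -1.1] Tq [ 0.02 -0.08  0.07] w 0.01274468532671495
```

```bash
sed -i 's/print("key tilt about pinline".*"along",np.round(u@T\[:,0\],4)/print("key tilt: fore",np.round(u[:2]@T[:2,1],4),"side",np.round(u[:2]@T[:2,0],4)/' pins.py; python3 pins.py
python3 - <<'E'
from h import *
print(togo((.588,-.2385),.235,np.radians(87.9)))
E
```

```text
t 13.75 pinmid [498.6 205.  229.7] err toolxy mm [-0.4 -0.2] yaw 74.8 turn -53.3
key tilt: fore 0.0396 side 0.0069 F [-0.   0.3 -1.1] Tq [ 0.02 -0.08  0.07] w 0.01274468532671495
(array([-404.5,  202.2,   16.2]), np.float64(-13.1))
```

```bash
python3 -m crank '[-25,12,0,0,-40,20,-1,0,-40,20,-1,0,-40,20,-1,0,-40,20,-1,0,-40,20,-1,0,-40,20,-1,0,-40,20,-1,0]'; python3 pins.py|tail -1
python3 - <<'E'
from h import *
print(togo((.588,-.2385),.235,np.radians(87.9)))
E
```

```text
clock: 14.55
tool_pos: [0.571, -0.1339, 0.2649]
tool_rot: [0.0, 0.791, 0.612, -0.001]
ft_force: [0.4, -0.4, -1.4]
gripper_width: 0.0128
key tilt: fore 0.0302 side 0.001 F [ 0.4 -0.4 -1.4] Tq [-0.01 -0.07 -0.01] w 0.012758574669793559
(array([-97. ,  42.6,  30. ]), np.float64(-12.37))
```

```bash
python3 -m crank '[-35,15,5,0,-30,14,5,0,-15,4,5,-7,-8,2,5,-6,-2,0,5,0,0,0,0,0]'; python3 pins.py|tail -1
python3 - <<'E'
from h import *
print(togo((.588,-.2385),.053,np.radians(87.9)))
im=snapshot("top");C=cam("top")
cv2.imwrite("pics/t2.png",np.hstack([cv2.resize(im[165:235,200:270],None,fx=5,fy=5,interpolation=cv2.INTER_CUBIC),cv2.resize(im[140:240,315:415],(350,350),interpolation=cv2.INTER_CUBIC)]))
E
```

```text
clock: 15.15
tool_pos: [0.5847, -0.2425, 0.2416]
tool_rot: [0.002, 0.718, 0.696, -0.0]
ft_force: [0.0, 1.0, -0.6]
gripper_width: 0.0128
key tilt: fore 0.027 side 0.0036 F [ 0.   1.  -0.6] Tq [ 0.05 -0.03  0.01] w 0.012753761339282445
(array([  4.8,   2.7, 188.6]), np.float64(0.36))
```

View pics/t2.png

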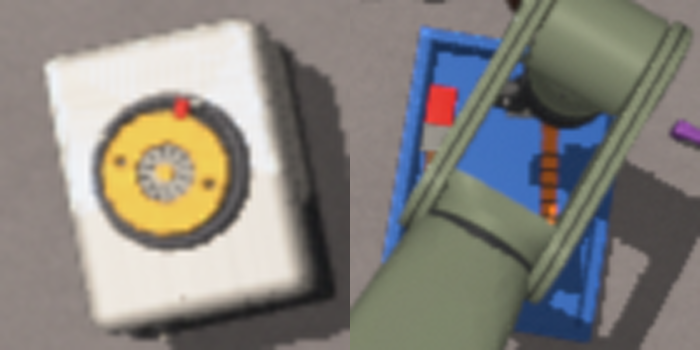

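The left crop shows the tab at (181,107) right up against its post at (192,103), and the holes at yaw ≈75°, so the ring is home. Now I'll lower the key back to where it lay.

```bash
python3 -m crank '[3,2,15,0,2,1,25,0,0,0,30,0,0,0,30,0,0,0,25,0,0,0,12,0,0,0,4,0]'; python3 pins.py
python3 - <<'E'
from h import *
print(togo((.588,-.2385),.053,np.radians(87.9)))
E
```

```text
clock: 15.9
tool_pos: [0.5918, -0.2303, 0.0966]
tool_rot: [0.005, 0.717, 0.697, 0.002]
ft_force: [0.2, -0.1, 0.2]
gripper_width: 0.0127
t 15.9 pinmid [ 591.7 -230.4   75.9] err toolxy mm [ 432.2 -105.5] yaw 88.39 turn -39.71
key tilt: fore 0.0207 side 0.0043 F [ 0.2 -0.1  0.2] Tq [-0.   -0.04 -0.02] w 0.012650275953715482
(array([-8.1, -4. , 43.6]), np.float64(0.49))
```

```bash
python3 -m crank '[-4,-2,8,0,-3,-2,8,0,-1,0,6,0,0,0,5,0,0,0,4,0,0,0,2,0]'; python3 pins.py
python3 - <<'E'
from h import *
print(togo((.588,-.2385),.053,np.radians(87.9)))
E
```

```text
clock: 16.5
tool_pos: [0.5905, -0.2402, 0.0651]
tool_rot: [0.008, 0.717, 0.697, 0.003]
ft_force: [-0.3, 0.7, -0.3]
gripper_width: 0.0129
t 16.5 pinmid [ 590.6 -240.3   44.4] err toolxy mm [ 442.1 -104.7] yaw 88.38 turn -39.72
key tilt: fore 0.0139 side 0.0079 F [-0.3  0.7 -0.3] Tq [-0.   -0.04  0.04] w 0.012927615678343052
(array([ 1.7, -2.8, 12.1]), np.float64(0.48))
```

```bash
python3 -m crank '[1,-2,4,0,0,0,3,0,0,0,2,0,0,0,1,0]'>/dev/null; python3 pins.py; python3 -m crank '[0,0,1,0]' >/dev/null; python3 pins.py
```

```text
t 16.9 pinmid [ 589.1 -239.5   34.2] err toolxy mm [ 441.3 -103.3] yaw 88.37 turn -39.73
key tilt: fore 0.0129 side 0.0084 F [ 0.9  0.3 -1.4] Tq [ 0.02 -0.07 -0.01] w 0.012483870229702276
t 17.0 pinmid [ 589.2 -239.5   33.1] err toolxy mm [ 441.4 -103.3] yaw 88.38 turn -39.72
key tilt: fore 0.0127 side 0.0085 F [ 0.2 -0.2 -0.1] Tq [ 0.03 -0.02  0.03] w 0.013128026194252402
```

```bash
python3 -m crank '[0,0,1,0]' >/dev/null; python3 pins.py|tail -1; python3 -m crank '[0,0,0.8,0]' >/dev/null; python3 pins.py; python3 -m crank '[0,0,0,0]' >/dev/null; python3 pins.py
```

```text
key tilt: fore 0.0126 side 0.0085 F [-0.4 -0.   1.7] Tq [-0.01 -0.    0.01] w 0.013118504489347826
t 17.2 pinmid [ 589.4 -239.6   32. ] err toolxy mm [ 441.5 -103.4] yaw 88.39 turn -39.71
key tilt: fore 0.0126 side 0.0086 F [-1.9  0.3  6.3] Tq [0.25 0.41 0.06] w 0.012732760090229242
t 17.3 pinmid [ 589.5 -239.7   32.3] err toolxy mm [ 441.5 -103.6] yaw 88.39 turn -39.71
key tilt: fore 0.0122 side 0.0088 F [ 0.6  0.4 -1.2] Tq [-0.01 -0.04  0.05] w 0.012893302977710724
```

```bash
python3 -m crank '[0,0,0,0,0,0,0,0,0,0,0,0,0,0,0,0,0,0,0,0]' 45; python3 -m crank '[0,0,-5,0,0,0,-15,0,0,0,-30,0,0,0,-35,0,0,0,-35,0,0,-5,-30,0,0,-20,0,0,0,0,0,0]'
python3 - <<'E'
from h import *
s=status.read_state();im=snapshot("wrist");im2=snapshot("side");cv2.imwrite("pics/f1.png",im)
cv2.imwrite("pics/f2.png",np.vstack([cv2.resize(im[:,150:500],None,fx=1,fy=1),]))
print(np.abs(s["joint_velocities"]).max(),s["ft_force"])
for t in("brush","fork"): print(t,[(np.round(d["point"],3).tolist(),round(d["conf"],2)) for d in nets.find_in(t,"side")][:2])
C=cam("wrist",s);hsv=cv2.cvtColor(im,cv2.COLOR_BGR2HSV)
E
```

```text
clock: 17.8
tool_pos: [0.5903, -0.24, 0.0534]
tool_rot: [0.01, 0.717, 0.697, 0.003]
ft_force: [-0.1, 0.2, -0.3]
gripper_width: 0.0451
clock: 18.6
tool_pos: [0.5626, -0.2379, 0.2166]
tool_rot: [0.013, 0.717, 0.697, 0.004]
ft_force: [-0.6, 0.5, -1.0]
gripper_width: 0.0452
0.10283626913280636 [-0.5874614   0.463181   -1.03038639]
brush [([0.556, -0.141, 0.049], 0.75), ([0.706, -0.261, 0.067], 0.46)]
fork [([0.474, -0.016, 0.001], 0.5)]
```

View pics/f1.png

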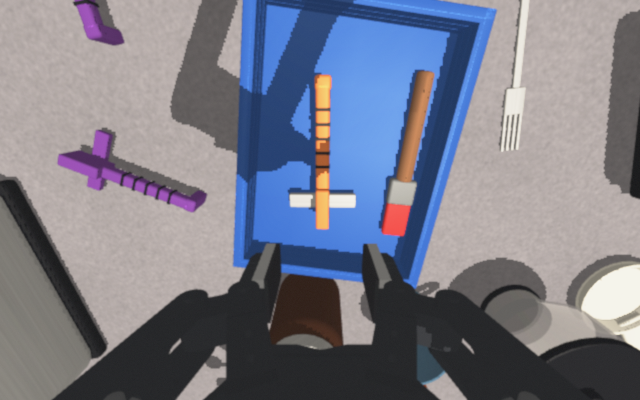

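The key lies square in the tray, with its grip near (322,205) and its handle end at (322,75), and the fingers are well clear. The brush (408,150) and fork (515,90) haven't moved. I'm handing the job in.

```bash
python3 -m crank '[0,0,0,0,0,0,0,0]' >/dev/null; python3 -c "
from workcell import job,status
print(status.read_state()['clock']);print(job.finish_job())"
```

```text
19.0
the job is handed in; nothing more can be done
None
```

The ring is turned home and nipped up, the key is back in the top tray, and I handed the job in at 19.0 s; no verdict came back.

- **Fitting:** I took the orange key from the tray and lowered both pins about 7 mm into the ring's holes. I felt no force on the way in.
- **Turning:** I turned the ring clockwise against a steady 0.25 N m or so until the torque rose at the stop. I held it at about 0.84 N m for 0.5 s and eased the torque off before lifting the key out.
- **Returning:** I laid the key back where it had been. The floor contact read about 6 N at the wrist.

**Last checks:**
- The top picture shows the red tab against its post and the hole line at about 75°, which matches where the key stopped.
- The wrist picture shows the key released and square in the tray, with the fingers clear.
- The brush was found within about 3 mm of its starting place. The fork, found with lower confidence, looked unmoved; I did not measure its starting place. I did not measure the spoon rest, hopper, mug or jar at the end.

**What failed or disagreed:**
- For much of the run, including insertion and turning, my "key tilt" printout was wrong: it showed a constant 0.0297. I fixed it before the return. The corrected tilt was about 0.04 rad with the key just out of the ring and 0.012 rad just before release.
- Before insertion, two estimates of the pins' fore-and-aft offset from the holes differed by about 1 mm. I split the difference, and the pins went in cleanly.
- I did not measure the key's tilt after release; I only judged it flat from the picture.

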